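Serve a tin from the two-lane counter dispenser

ROBOT

A 7-joint arm with a two-finger parallel gripper is mounted at the origin on the work surface. World frame = base frame: x ahead of the robot, y to its left, z up, the work surface at z = 0. Lengths are in mm, angles in degrees, forces in N, time in s.
With the tool pointing down it reaches from about 400 to 850 mm from the base axis. Payload 4.5 kg.
Tool frame: the origin (TCP) lies between the finger pads; the fingertips stand 25 mm ahead of it and the grasp point (between the pads) lies 6 mm ahead of it; z points along the fingers, y is the direction in which the jaws open and shut (so a half turn about z gives the same grasp; the last joint's range is limited). The gripper opens to 88 mm and grips with 3 to 60 N. Pads are 18 mm wide; open, the fingers measure 123 mm over their backs; the gripper's body (75 mm by 187 mm) begins 45 mm behind the grasp point.
Start: joints at [-72.949, 39.483, -11.15, 89.685, 9.013, 51.709, -12.324], TCP at [162.948, 603.406, 263.743] pointing down, gripper open.
Joint ranges: [-172.22, 172.22], [-26.19, 119.32], [-84.43, 86.54], [7.71, 146.69], [-57.33, 237.33], [2.42, 119.75], [-152.13, 152.13]. Speed limits (degrees/s): [147.25, 147.25, 180, 180, 180, 180, 180].

INTERFACE

Orientations are given as a 3x3 rotation matrix whose columns are the frame's x, y, z axes.
In Python, from plant import bot gives the robot as it stands. The module is installed in compiled form; this text tells all that it offers. Calls block until the motion is done:
- bot.movep(position, orientation): joint-space move of the TCP to a pose.
- bot.line_to(position, feed=150, orientation=None): straight line of the TCP; orientation=None keeps the orientation; feed is the mean speed in mm/s.
- bot.move_j(angles): joint-space move.
- bot.set_gripper(opening, f_grip=None): finger opening in mm; f_grip is the grip in N (None keeps the last); returns when the fingers have stopped.
- bot.wait(seconds).
- bot.inverse_kinematics(position, orientation): joint angles nearest the present ones, or None.
- bot.observe(): the state.
- bot.read_camera(name): name is "scene" or "top"; returns a dict with "frame" (400x640x3 uint8, red, green, blue), "range_z" (400x640 float32, mm along the optical axis (not along the pixel's ray), 0 where there is no reading), "K" (3x3 intrinsics, pixels), "distortion" ([k1, k2, p1, p2, k3] as OpenCV has them; the pictures are not rectified), "position" and "orientation" of the camera in the world. Camera axes: x right, y down, z forward; pixel columns grow to the right and rows downward; lengths in mm; the calibration is good to about 2 mm. A picture is of the moment at which its call begins.
A pose or a line that the arm cannot do raises bot.MotionError and nothing moves.
- bot.finish_job(): hands the job in, once; it reports no verdict.
The state is a dict: "clock": time; "joints": joint angles; "dq": joint speeds; "tau": joint torques, N m; "position": TCP position; "orientation": TCP orientation; "force": force on the tool from outside, world axes, zero at the start; "wrist_torque": the same for the moment, N m; "grip_width": finger opening in mm.
Only numpy, scipy, OpenCV 4.12 (cv2) and the standard library are available. Lean on these libraries where they do the work, as an engineer would, in place of code of your own. Each camera call takes 0.05 s, during which the arm holds its last target. There are 200 camera calls.

TASK

Serve the orange tin from the two-lane dispenser on the shop counter: with the fingertips, press down the blue pad of the rocking lever that belongs to its lane so that the yellow gate at the lever's other end lifts, keep it down until the orange tin has rolled into the catch tray, then let go so that the gate drops shut. The robot must not touch the tins or the gates, and the green tin stays behind its gate. Leave the mug, the bottle and the jar where they stand.

Things in the scene. Friction and masses are not known exactly. Their poses are not given: they have to be found in the camera images.
- dispenser: Fixed plywood dispenser, 270 x 240 mm, at most 130 mm high. Origin at counter height on its middle line; x points down the lanes, from the pads (robot side) to the tray, y to the left lane. Two steel lanes slope down to +x at 0.17 rad, middles at y = +37 and -37 mm; gates at x = 45 mm; black-floored catch tray x = 85 to 165 mm. Levers run along x outside the lanes, at y = +100 and -100 mm.
- lever_left (a joint): left lever, rad: 0 at rest (gate shut), grows as its pad goes down, stop at 0.45. Pivot: 100 mm from the pad centre towards +x of the dispenser, 12 mm below the pad's top. Its spring asks 2 N (start) to 5 N (full travel) on the pad and shuts it again. The tin passes under the gate from about 0.28; at 0.45 the pad is 43 mm lower and 10 mm nearer the pivot.
- lever_right (a joint): right lever, rad: 0 at rest (gate shut), grows as its pad goes down, stop at 0.45. Pivot: 100 mm from the pad centre towards +x of the dispenser, 12 mm below the pad's top. Its spring asks 2 N (start) to 5 N (full travel) on the pad and shuts it again. The tin passes under the gate from about 0.28; at 0.45 the pad is 43 mm lower and 10 mm nearer the pivot.
- pad_left (a point): Blue plastic pad, 44 mm (along the lever) x 40 x 10 mm, on the near end of the left lever, with nothing below it. Origin: centre of its top face, 122 mm above the counter at rest, at x = -170 mm, y = +100 mm in the dispenser's frame. Axes as the dispenser's at rest; they tip with the lever.
- pad_right (a point): Blue plastic pad, 44 mm (along the lever) x 40 x 10 mm, on the near end of the right lever, with nothing below it. Origin: centre of its top face, 122 mm above the counter at rest, at x = -170 mm, y = -100 mm in the dispenser's frame. Axes as the dispenser's at rest; they tip with the lever.
- gate_left (a point): Yellow plate, 56 wide x 50 high x 6 mm, hanging across the left lane from a bar on the far end of the left lever, 115 mm beyond the pivot. Point: middle of its lower edge, about 8 mm above the lane when shut. Not to be touched by the robot.
- gate_right (a point): Yellow plate, 56 wide x 50 high x 6 mm, hanging across the right lane from a bar on the far end of the right lever, 115 mm beyond the pivot. Point: middle of its lower edge, about 8 mm above the lane when shut. Not to be touched by the robot.
- tin_orange: Closed tin, orange with steel ends, 40 mm diameter, 62 mm long, lying across its lane. Origin: its centre; y is its own axis. It starts behind the gate of the left or right lane (it varies), 69 mm above the counter, at x = 21 mm, y = +37 (left) or -37 mm (right) in the dispenser's frame. Served, it lies at about x = 145 mm, within a second or so of the gate's lifting.
- tin_green: Closed tin, green with steel ends, 40 mm diameter, 62 mm long, lying across its lane. Origin: its centre; y is its own axis. It starts behind the gate of the left or right lane (it varies), 69 mm above the counter, at x = 21 mm, y = +37 (left) or -37 mm (right) in the dispenser's frame. It must stay behind its gate.
- mug: Blue mug, 76 mm wide, 75 mm high, handle to its +y. Origin: centre of its underside. Stands beside the dispenser. Bystander.
- bottle: Steel bottle with a black cap, 60 mm wide, 130 mm high. Origin: centre of its underside. Stands beside the dispenser. Bystander.
- jar: Small amber glass jar with a black cap, 40 mm wide, 60 mm high. Origin: centre of its underside. Stands in front of the dispenser between the two pads. Bystander.
Things that resemble listed ones, but are neither listed nor needed, are in the scene too. Of the things that look like the tin_orange, the largest one is meant. What is shaped like the tin_green but brown is not meant.

How it is judged:
By the outcome, as a careful person would: the job done as asked, in the order asked, and still so for the second after the job is handed in, with the robot touching nothing.
It also fails if it takes over 32 s, if anything falls off the work surface, if the arm or the gripper's body presses on something with over 40 N, if the wrist force passes 120 N, or if a joint passes its speed limit or range.

## Working session

There is one attempt and no reset: what is moved stays moved. The work goes in short steps, each a Python script; the robot and the scene stay as the last script left them, time stands still between calls to the robot, and variables do not carry over. Pictures are saved under pics/ and viewed, about 8 in all and at most 12, crops included, and the job is handed in when it is done.

```bash
mkdir -p pics
cat > h.py <<'E'
import numpy as np, cv2
from plant import bot
def snap(name,tag):
    c=bot.read_camera(name); np.savez(f'pics/{tag}.npz',**c)
    cv2.imwrite(f'pics/{tag}.png',c["frame"][:,:,::-1]); return c
def cloud(c):
    h,w=c["range_z"].shape; v,u=np.mgrid[:h,:w]
    p=cv2.undistortPoints(np.stack([u.ravel(),v.ravel()],1).astype(np.float64)[:,None],np.array(c["K"],float),np.array(c["distortion"],float))[:,0]
    z=c["range_z"].ravel().astype(float)
    P=np.c_[p*z[:,None],z]@np.array(c["orientation"]).T+np.array(c["position"])
    P[z==0]=np.nan
    return P.reshape(h,w,3)
E
python3 - <<'E'
from h import *
for n in("scene","top"):
    c=snap(n,n+"0"); print(n,c["position"],c["orientation"])
print(bot.observe()["clock"])
E
```

```text
scene [1114.93835103  278.84304772  636.31130293] [[-4.32627489e-01  6.29644781e-01 -6.45275837e-01]
 [ 9.01572485e-01  3.02707580e-01 -3.09087650e-01]
 [ 7.14461885e-04 -7.15482754e-01 -6.98630030e-01]]
top [513.59322168  43.15748841 976.92559326] [[-0.01391228 -0.99474355  0.10144815]
 [-0.99971545  0.01187176 -0.02069009]
 [ 0.01937696 -0.10170713 -0.99462565]]
0.1
```

View pics/top0.png

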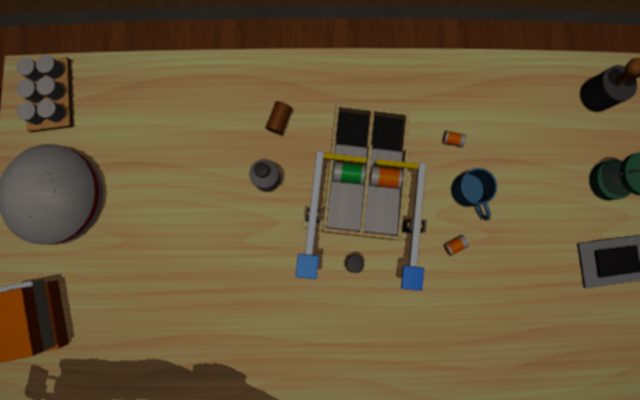

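View pics/scene0.png

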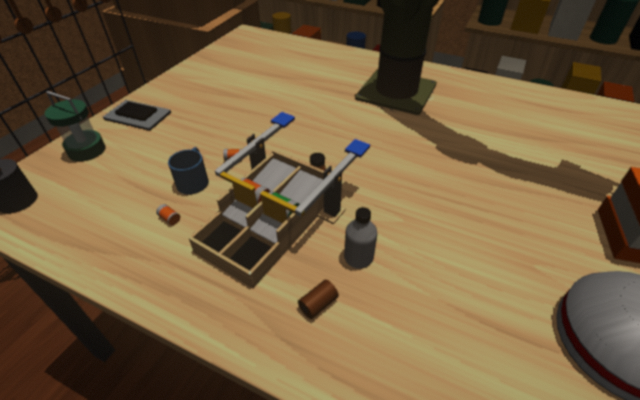

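The top picture shows these candidates for the orange tin: (387,177) in the right lane, with small look-alikes at (454,138) and (457,245) on the counter. The green tin is at (349,173), the brown decoy at (279,118) and the pads at (307,266) and (412,278). I choose (387,177), so the right lever. Next I measure it and check a crop.

Run:
```python
from h import *
c=dict(np.load('pics/top0.npz')); P=cloud(c)
hsv=cv2.cvtColor(c["frame"],cv2.COLOR_RGB2HSV)
def blob(x0,x1,y0,y1,lo,hi,name):
    m=np.zeros(hsv.shape[:2],bool); m[y0:y1,x0:x1]=cv2.inRange(hsv[y0:y1,x0:x1],lo,hi)>0
    m=cv2.erode(m.astype(np.uint8),np.ones((3,3)))>0
    q=P[m]; q=q[~np.isnan(q[:,0])]; r=cv2.minAreaRect(q[:,:2].astype(np.float32))
    print(name,m.sum(),np.median(q,0).round(1),np.percentile(q[:,2],[5,95]).round(1),r); return np.array([*r[0],np.median(q[:,2])])
B=((100,120,60),(125,255,255))
L=blob(285,330,245,290,*B,"padL"); R=blob(395,435,255,300,*B,"padR")
blob(370,405,165,190,(3,120,60),(18,255,255),"orange"); blob(330,370,160,187,(40,120,40),(85,255,255),"green")
for n,u,v in(("o2",454,138),("o3",457,245),("jar",354,262),("bottle",263,170)): print(n,np.nanmedian(P[v-3:v+4,u-3:u+4].reshape(-1,3),0).round(1))
d=L-R; print(np.linalg.norm(d[:2]), "yaw",np.degrees(np.arctan2(-d[0],d[1])))
cv2.imwrite('pics/crop1.png',cv2.resize(c["frame"][90:300,240:500,::-1],None,fx=2.8,fy=2.8,interpolation=2))
```

```text
padL 353 [469.8  49.8 121.8] [119.5 124.1] ((469.6057434082031, 49.566612243652344), (33.713802337646484, 36.98967742919922), 83.01284790039062)
padR 370 [ 444.2 -146.9  121.9] [119.4 124.1] ((444.79266357421875, -147.23770141601562), (35.78099060058594, 37.54511642456055), 82.74171447753906)
orange 317 [ 640.1 -113.9   86.7] [78.1 90.5] ((641.2815551757812, -114.00865173339844), (36.8694953918457, 34.34885787963867), 83.6945571899414)
green 277 [649.2 -39.8  86.5] [78.9 90.5] ((651.1942138671875, -39.966651916503906), (33.349056243896484, 32.92428970336914), 82.69416809082031)
o2 [ 732.2 -269.5   27.7]
o3 [ 503.  -265.4   28.1]
jar [473.  -44.2  59.6]
bottle [650.3 130.5 129.9]
198.3623623722521 yaw -7.18593337698106
```

View pics/crop1.png

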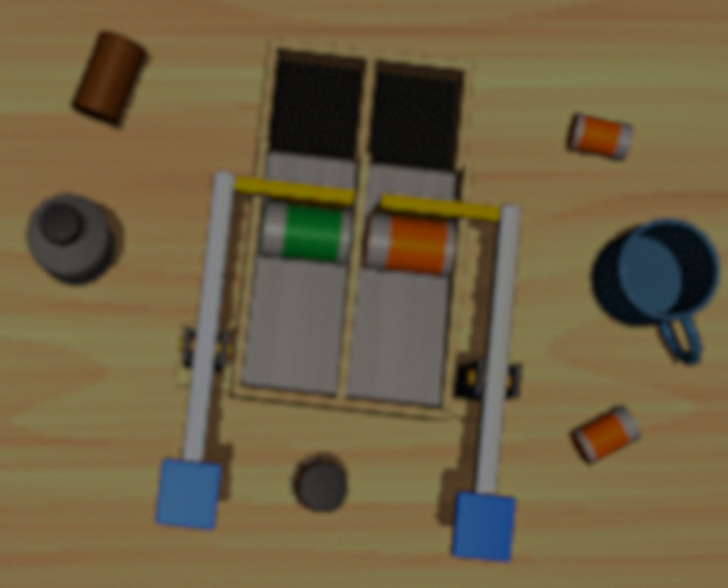

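The crop confirms it. The orange tin, the large one, is in the right lane at crop (410,243). Its yellow gate hangs from the right lever, whose pad is at crop (484,526). The numbers hold: pad height is 122, pad spacing 198 (expected 200), and tin to pad along x is 191 (expected 191). Yaw is -7.2°. Next I move above the right pad.

```bash
cat >> h.py <<'E'
R=np.array([444.8,-147.2]); yaw=np.radians(-7.2); ex=np.array([np.cos(yaw),np.sin(yaw),0]); ey=np.array([-ex[1],ex[0],0])
def ori(s): y=s*ey; z=np.array([0,0,-1.]); return np.c_[np.cross(y,z),y,z]
def tip(z): return [R[0],R[1],z+25]
E
python3 - <<'E'
from h import *
c=dict(np.load('pics/top0.npz')); P=cloud(c); print("dome top",np.nanmax(P[150:240,0:100,2]))
q0=np.array(bot.observe()["joints"]); best=None
for s in(1,-1):
    q=bot.inverse_kinematics(tip(260),ori(s))
    print(s,None if q is None else np.round(q,1))
    if q is not None and (best is None or abs(np.array(q)-q0).max()<best[0]): best=(abs(np.array(q)-q0).max(),s)
s=best[1]; print(s)
bot.set_gripper(0,20)
bot.movep(tip(260),ori(s)); bot.line_to(tip(134),feed=120)
o=bot.observe(); print(o["clock"],o["position"],o["force"],o["grip_width"])
snap("scene","s1"); im=cv2.imread('pics/s1.png'); cv2.imwrite('pics/s1c.png',cv2.resize(im[20:300,150:450],None,fx=2,fy=2))
E
```

```text
dome top 104.61114958003463
1 [ 23.1  26.6 -15.4 114.1  10.5  40.7  84. ]
-1 [-10.5  30.3  36.5 115.7 -26.5  42.3 -54.8]
-1
5.425 [ 445.09410088 -147.39083021  159.42955323] [ 0.13194264 -0.04005091  0.39269218] 0.5123131186645995
```

View pics/s1c.png

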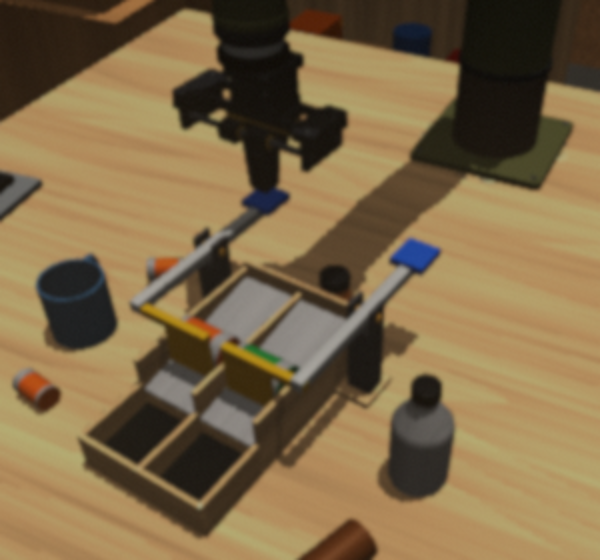

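The closed fingertips are centred over the right pad at (265,193). Both gates are shut and both tins are behind them. Pressing now.

Run:
```python
from h import *
bot.line_to(tip(116),feed=60); print(bot.observe()["force"].round(2) if hasattr(bot.observe()["force"],'round') else bot.observe()["force"])
bot.line_to(tip(84.5),feed=60)
o=bot.observe(); print(o["clock"],o["position"],o["force"])
bot.wait(1.5)
snap("scene","s2"); im=cv2.imread('pics/s2.png'); cv2.imwrite('pics/s2c.png',cv2.resize(im[20:300,150:450],None,fx=2,fy=2))
print(bot.observe()["force"],bot.observe()["clock"])
```

```text
[ 1.09 -0.78  2.01]
6.6 [ 444.40076143 -147.12822912  109.49952204] [ 0.57774425 -0.17442057  5.1899651 ]
[-2.22331226  0.20737148  4.51350339] 8.15
```

View pics/s2c.png

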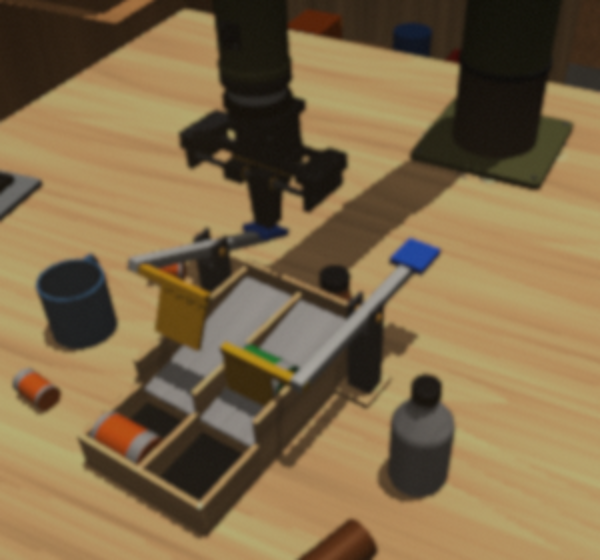

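The right gate is lifted and the orange tin lies in the tray at (125,435). The green tin is still behind its gate. Releasing now.

Run:
```python
from h import *
bot.line_to(tip(130),feed=60); bot.line_to(tip(230),feed=150); bot.wait(1)
o=bot.observe(); print(o["clock"],o["position"],o["force"])
c=snap("scene","s3"); im=cv2.imread('pics/s3.png'); cv2.imwrite('pics/s3c.png',cv2.resize(im[20:300,150:450],None,fx=2,fy=2))
```

```text
10.875 [ 444.81842081 -147.20371281  255.01310079] [-0.01396144  0.64370158 -0.06473718]
```

View pics/s3c.png

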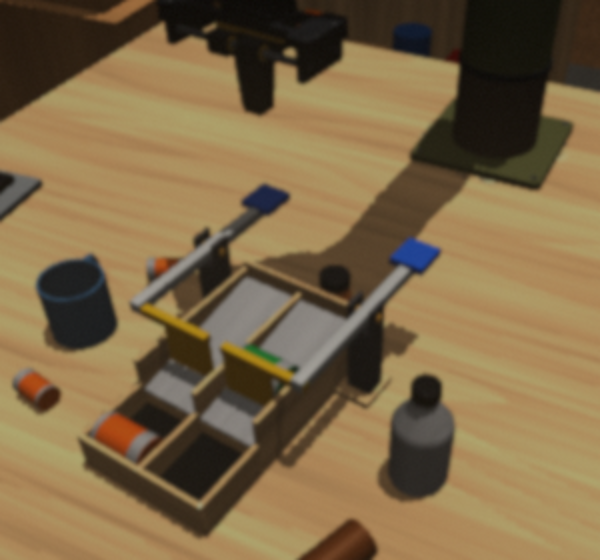

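The gate is shut again, with the orange tin in the tray at (125,435) and the green tin still behind its gate at (265,353). The mug, bottle and jar have not moved, and the gripper is clear.

```bash
python3 -c "
from plant import bot
bot.finish_job()"
```

```text
the job is handed in; nothing more can be done
```

The orange tin is served and the job is handed in. I pressed the right lane's pad down about 37 mm with the closed fingertips. I held it until the tin had rolled into the catch tray, then let go.

The last picture, taken just before hand-in, shows:
- **Gates and tins:** the right gate is shut again with the orange tin in the tray, and the green tin is still behind its gate.
- **Bystanders:** the mug, bottle and jar stand where they were, and the gripper is clear of everything.

The highest force I read was about 5 N on the pad, and the clock stood at 10.9 s of the 32 s allowed. One measurement disagreed slightly: the orange tin's sideways offset from the pad came out about 5 mm short of the stated value, which did not affect the press. No check failed.

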